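# Line up the bench kit by height

### The arm

A 7-joint arm with a two-finger parallel gripper is mounted at the origin on the work surface; the furniture and walls round the work are solid. World frame = base frame: x ahead of the robot, y to its left, z up, the work surface at z = 0. Lengths are in m, angles in rad, forces in N, time in s.
With the tool pointing down it reaches from about 0.4 to 0.85 m from the base axis. Payload 10.4 kg.
Tool frame: the origin (TCP) lies midway between the tips of the shut fingers; the grasp point (between the pads) lies 19 mm behind it; z points along the fingers, y is the line along which they close (so a half turn about z gives the same grasp; the last joint's range is limited). The gripper opens to 85 mm and grips with 20 to 120 N. Pads are 22 mm wide; open, the fingers measure 114 mm over their backs; the gripper's body (76 mm by 85 mm) begins 54 mm behind the grasp point. The pads swing forward as they close: fully open they stand 13 mm farther back than shut.
Start: joints at [1.227, 0.332, -0.065, 1.46, 0.022, 1.35, -0.088], TCP at [0.197, -0.593, 0.231] pointing down, gripper open.
Joint ranges: [-2.6, 2.6], [-0.5, 2.12], [-1.47, 1.34], [0.16, 2.42], [-1.27, 4.41], [0.06, 2.06], [-2.6, 2.6]. Speed limits (rad/s): [2.22, 2.22, 2.79, 2.79, 3.14, 3.14, 3.14].

### API

Orientations are given as a rotation vector (axis times angle).
In Python, from rig import robot, optics, sign_off, search_frame, masks_of, place_of gives the robot as it stands.
- The arm moves only by the tool step_arm, never from a script. Its argument "rows" is a list of rows, each an object of numbers: "x", "y", "z": the shift along the world's x, y, z normalised to -1 to 1, where 1 is 500 mm; "wx", "wy", "wz": the turn, a rotation vector about the world's x, y, z normalised to -1 to 1, where 1 is 60 degrees; "gripper": the closure, from -1 (fully open) to 1 (shut). In form: [{"x": .., "y": .., "z": .., "wx": .., "wy": .., "wz": .., "gripper": ..}, ...]. A call has exactly 10 rows; each row is the pose to reach, as a shift and turn from the pose commanded when the call began; what a row does not reach only later rows make up. A row lasts 1/8 s, in which the tool goes at most 62.5 mm and 10.7 degrees, less where a joint would pass 70% of its speed; a pose out of reach is approached as far as the arm can. A call with a number of a shift or a turn outside -1 to 1 is refused whole. A call with a gripper value outside its range is refused whole. The fingers move at their own pace and stop on an object; the grip force is fixed at half the most. Time passes only in rows, so rows that repeat a pose let the fingers close, or fill a call up. It gives the time, the measured TCP pose, the force, the opening and the grip force at its end, in the units of the state.
- robot.state(): the state, without advancing time (a new reading comes with each control period).
- optics.read_camera(name): name is "scene" or "top"; returns a dict with "pixels" (420x560x3 uint8, red, green, blue), "K" (3x3 intrinsics, pixels), "world_from_camera" (4x4, takes a point from camera to world coordinates). Camera axes: x right, y down, z forward; pixel columns grow to the right and rows downward; lengths in m; the calibration is good to about 2 mm. A picture is of the moment at which its call begins. There is no depth.
- sign_off(): hands the job in; it is judged then, once.
Trained networks look in a picture, given as the dict that the camera call returned (one of the last four; its "shot" number tells which), for a name from the list of things; names that differ only in an ending like _2 or _b are one class to them, and where a whole thing is asked for, a point or a joint stands for the part that bears it (a point fixed in the world has none). Each returns a list of dicts, best first, with "confidence" (0 to 1); they miss things now and then, are a little off and sometimes report something else, mostly with a low value. They report only what shows in the picture. A call takes as long as a camera call. They do not tell look-alikes from the thing itself.
- search_frame(picture, target): "at" ([row, column] in pixels, amid what is visible of it).
- masks_of(picture, target): "pixels" (420x560 bool, what is visible of it) and "at" ([row, column] in pixels, amid what is visible of it).
- place_of(picture, target): "at" ([row, column] in pixels: a listed point, or the origin of a listed thing).
The state is a dict: "clock": time; "joints": joint angles; "joint_vel": joint speeds; "joint_torque": joint torques, N m; "ee_pos": TCP position; "tcp_rot": TCP orientation; "force": force on the tool from outside, world axes, zero at the start; "ft_torque": the same for the moment, N m; "grip_width": finger opening in m; "grasp_force": force on a finger pad.
Only numpy, scipy, OpenCV 4.12 (cv2) and the standard library are available. Lean on these libraries where they do the work, as an engineer would, in place of code of your own. Each camera call takes 0.05 s, during which the arm holds its last target. There are 200 camera calls.

### The job

Set out the bench kit for the stock photo: stand the timer, the green-capped vial, the dropper bottle and the tall amber bottle on the strip, one upright in the middle of each round pad, in order of height, with the shortest on the pad beside the red end block and the tallest on the pad beside the grey end block.

Things in the scene. Friction and masses are not known exactly. Their poses are not given: they have to be found in the camera images.
- timer: timer, the shortest thing (46 mm high): cream round base 66 mm across and 24 mm high, above it a black dial 60 mm across up to 38 mm, with a bar grip 44x8 mm on top along its x axis, no part turns. Origin: centre of its underside, z up. 0.07 to 0.14 kg. Loose, upright on the bench before the strip. Low tools lie left and right of it; best close the fingers fore and aft (world x).
- vial: clear vial with a green screw cap, second shortest (69 mm high): body 21 mm across up to 54 mm, cap 22 mm across above. Origin: centre of its underside, z up. 0.05 kg. Loose, upright on the bench before the strip. Low tools lie left and right of it; best close the fingers fore and aft (world x).
- dropper: amber glass dropper bottle with a printed label and a black rubber bulb on top, second tallest (102 mm high): body 33 mm across up to 55 mm, narrower black collar and bulb above. Origin: centre of its underside, z up. About 0.07 kg. Loose, upright on the bench before the strip. Low tools lie left and right of it; best close the fingers fore and aft (world x).
- tall_bottle: slim amber bottle with a white label and a black cap, the tallest thing (138 mm high): body 42 mm across up to 108 mm, shoulder, then the cap 29 mm across from 118 mm to the top. Origin: centre of its underside, z up. 0.14 to 0.28 kg. Loose, upright on the bench before the strip. Low tools lie left and right of it; best close the fingers fore and aft (world x).
- pad_a: flat black rubber disc with a white rim, 70 mm across, 3 mm thick, fixed on the 4 mm aluminium strip. Origin: centre of its underside, 4 mm above the bench (things stand at 7 mm). x points across the strip, away from the robot, y along the row, to the robot's left; the row is turned up to 0.2 rad. Centres 80 mm apart, row a, b, c, d. pad_a is the end pad at the robot's left (largest y).
- pad_b: flat black rubber disc with a white rim, 70 mm across, 3 mm thick, fixed on the 4 mm aluminium strip. Origin: centre of its underside, 4 mm above the bench (things stand at 7 mm). x points across the strip, away from the robot, y along the row, to the robot's left; the row is turned up to 0.2 rad. Centres 80 mm apart, row a, b, c, d. pad_b is the second from the robot's left.
- pad_c: flat black rubber disc with a white rim, 70 mm across, 3 mm thick, fixed on the 4 mm aluminium strip. Origin: centre of its underside, 4 mm above the bench (things stand at 7 mm). x points across the strip, away from the robot, y along the row, to the robot's left; the row is turned up to 0.2 rad. Centres 80 mm apart, row a, b, c, d. pad_c is the third from the robot's left.
- pad_d: flat black rubber disc with a white rim, 70 mm across, 3 mm thick, fixed on the 4 mm aluminium strip. Origin: centre of its underside, 4 mm above the bench (things stand at 7 mm). x points across the strip, away from the robot, y along the row, to the robot's left; the row is turned up to 0.2 rad. Centres 80 mm apart, row a, b, c, d. pad_d is the end pad at the robot's right (smallest y).
- red_block: red block, 70x18x22 mm (across the strip, along it, high), fixed on one end of the strip, at either end; its centre is 64 mm from the nearest pad's centre, and a grey block of the same size stands at the other end. The shortest thing goes on the pad beside it. Origin: centre of its underside, 4 mm above the bench.
Mind the look-alikes: they are no part of the job. Leave any pink or turquoise look-alike of the dropper alone.

How it is judged:
At the end, for the whole second after the job is handed in: Counted from the red block to the grey block, the pads carry timer, vial, dropper bottle, tall bottle: each stands on its pad with its origin within 13 mm of the pad's centre and within 4 mm of the pad's top in height, upright within 0.12 rad, at rest (((horizontal distance between red_block and pad_a below 0.1 m and horizontal distance between timer and pad_a below 0.013 m and z of timer in the frame of pad_a between 0 and 0.007 m and horizontal distance between vial and pad_b below 0.013 m and z of vial in the frame of pad_b between 0 and 0.007 m and horizontal distance between dropper and pad_c below 0.013 m and z of dropper in the frame of pad_c between 0 and 0.007 m and horizontal distance between tall_bottle and pad_d below 0.013 m and z of tall_bottle in the frame of pad_d between 0 and 0.007 m) or (horizontal distance between red_block and pad_d below 0.1 m and horizontal distance between timer and pad_d below 0.013 m and z of timer in the frame of pad_d between 0 and 0.007 m and horizontal distance between vial and pad_c below 0.013 m and z of vial in the frame of pad_c between 0 and 0.007 m and horizontal distance between dropper and pad_b below 0.013 m and z of dropper in the frame of pad_b between 0 and 0.007 m and horizontal distance between tall_bottle and pad_a below 0.013 m and z of tall_bottle in the frame of pad_a between 0 and 0.007 m)) and angle between each of timer, vial, dropper, tall_bottle's own z axis and vertical below 0.12 rad and linear speed of each of timer, vial, dropper, tall_bottle below 0.02 m/s); the robot touches nothing.
It also fails if it takes over 122 s, if anything falls off the work surface, if the arm or the gripper's body presses on something with over 40 N, if the wrist force passes 120 N, or if a joint passes its speed limit or range.

## Working session

There is one attempt and no reset: what is moved stays moved. The work goes in short steps, Python scripts to look and compute and a tool call to move; the robot and the scene stay as the last step left them, time stands still between calls to the robot, and variables do not carry over. Pictures are saved under pics/ and viewed, at most 14 in all, crops included, and the job is handed in when it is done.

Besides the shell and the picture viewer there is one more tool, called after "Emit:" as name([rows], argument=value, ...), one row to a line, values as JSON. step_arm: Moves the arm, as the interface text tells. Its arguments: {"type":"object","properties":{"rows":{"type":"array"}},"required":["rows"]}

```bash
mkdir -p pics
cat > h.py <<'E'
import numpy as np, cv2
from rig import robot, optics, sign_off, search_frame, masks_of, place_of
def snap(n,f=None):
    p=optics.read_camera(n)
    if f: cv2.imwrite('pics/'+f,cv2.cvtColor(p['pixels'],cv2.COLOR_RGB2BGR))
    return p
def onplane(p,at,z):
    T=p['world_from_camera'];d=T[:3,:3]@np.linalg.inv(p['K'])@np.array([at[1],at[0],1.])
    o=T[:3,3];return o+d*(z-o[2])/d[2]
E
python3 - <<'E'
from h import *
np.set_printoptions(precision=4,suppress=True)
for n in ('top','scene'):
    p=snap(n,n+'1.png');print(n,p['world_from_camera'][:3,3])
    for t,z in (('timer',0),('vial',0),('dropper',0),('tall_bottle',0),('pad_a',.004),('red_block',.004)):
        for r in place_of(p,t)[:5]: print(t,round(r['confidence'],2),np.round(r['at'],1),onplane(p,r['at'],z)[:2])
s=robot.state();print(s['ee_pos'],s['tcp_rot'],s['clock'])
E
```

```text
top [0.3387 0.0035 0.9874]
timer 0.6 [264.  179.4] [0.3988 0.229 ]
timer 0.41 [242.5 229.2] [0.4472 0.1232]
vial 0.58 [241.  228.1] [0.4505 0.1257]
dropper 0.81 [235.5 268.1] [0.464 0.039]
dropper 0.75 [265.2 287.5] [ 0.4005 -0.0042]
dropper 0.65 [221.5 291.3] [ 0.4957 -0.0111]
dropper 0.58 [245.5 316.4] [ 0.444  -0.0661]
tall_bottle 0.55 [265.8 405.6] [ 0.4038 -0.2571]
pad_a 0.97 [169.1 312.6] [ 0.6137 -0.0567]
pad_a 0.96 [176.4 242.8] [0.5946 0.098 ]
pad_a 0.96 [170.7 351.2] [ 0.6114 -0.1423]
pad_a 0.79 [173.3 279.5] [0.603  0.0167]
red_block 0.78 [167.6 379.3] [ 0.6195 -0.2046]
scene [ 0.5038 -0.9153  0.8868]
timer 0.87 [171.5 240.4] [0.3982 0.2433]
vial 0.71 [199.8 257.6] [0.4481 0.1189]
dropper 0.88 [233.6 277.4] [ 0.4981 -0.0104]
dropper 0.86 [219.5 263.8] [0.4646 0.0419]
dropper 0.79 [235.7 235.9] [ 0.3966 -0.0134]
dropper 0.73 [294.2 336.8] [ 0.6241 -0.2041]
dropper 0.57 [253.1 254.4] [ 0.4428 -0.0737]
pad_a 0.76 [201.8 316. ] [0.6007 0.0996]
pad_a 0.67 [221.4 319.6] [0.6043 0.0245]
pad_a 0.63 [244.5 325.8] [ 0.6128 -0.0565]
pad_a 0.61 [272.1 333.2] [ 0.6219 -0.1439]
red_block 0.94 [291.6 335.7] [ 0.6219 -0.2   ]
[ 0.1971 -0.5931  0.2314] [3.1011 0.5018 0.0001] 0.7
```

View pics/top1.png

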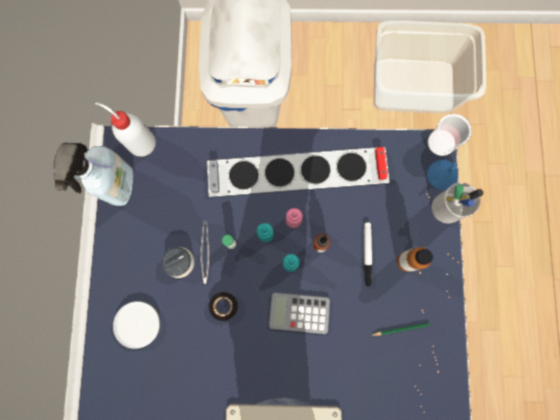

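View pics/scene1.png

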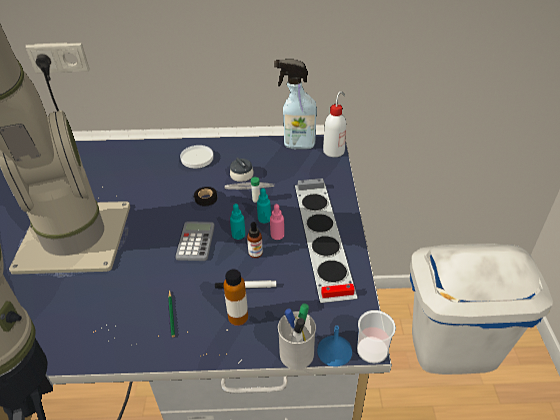

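The top view shows the grey block at (213,175) and the red block at (381,163), so the red end is beside pad_d. The timer is at about (178,262), the green vial at (229,241), the amber dropper at (321,242) and the tall bottle at (413,260). The teal and pink droppers are decoys. Next I refine the positions with a silhouette fit in both views.

```bash
cat >> h.py <<'E'
from scipy.optimize import minimize
SH={'timer':[(.033,0,.024),(.03,.024,.038)],'vial':[(.0105,0,.054),(.011,.054,.069)],
'dropper':[(.0165,0,.055),(.009,.055,.102)],'tall_bottle':[(.021,0,.108),(.0145,.108,.138)],'pad':[(.035,.004,.007)]}
def sil(p,k,xy):
    T=np.linalg.inv(p['world_from_camera']);im=np.zeros((420*4,560*4),np.uint8);a=np.linspace(0,2*np.pi,40)
    for r,z0,z1 in SH[k]:
        P=np.array([[xy[0]+r*np.cos(t),xy[1]+r*np.sin(t),z,1] for z in(z0,z1) for t in a])@T.T
        q=P[:,:3]@p['K'].T;q=(q[:,:2]/q[:,2:]+.5)*4
        cv2.fillConvexPoly(im,cv2.convexHull(q.astype(np.int32)),1)
    return cv2.resize(im*255,(560,420),interpolation=cv2.INTER_AREA)/255.
def fit(pics,net,k,xy0,rad=.05):
    ms=[]
    for p in pics:
        c=sil(p,k,xy0)>.5; L=masks_of(p,net)
        best=max(L,key=lambda r:(r['pixels']&c).sum()/(r['pixels']|c).sum(),default=None)
        if best is not None and (best['pixels']&c).any(): ms.append((p,best['pixels'].astype(float)))
    def f(xy,M): 
        s=0
        for p,m in M:
            c=sil(p,k,xy); s+=1-np.minimum(c,m).sum()/np.maximum(c,m).sum()
        return s/len(M)
    sx=np.array([xy0,np.add(xy0,[.012,0]),np.add(xy0,[0,.012])])
    out=[]
    for M in [ms]+[[m] for m in ms]:
        r=minimize(f,xy0,args=(M,),method='Nelder-Mead',options=dict(initial_simplex=sx,xatol=2e-4,fatol=1e-4))
        out.append((*np.round(r.x,4),round(r.fun,2)))
    return out
E
python3 - <<'E'
from h import *
P=[snap('top'),snap('scene')]
for n,k,xy in (('timer','timer',(.398,.236)),('vial','vial',(.449,.122)),('dropper','dropper',(.443,-.07)),('tall_bottle','tall_bottle',(.404,-.257)),
 ('pad_a','pad',(.5986,.0997)),('pad_a','pad',(.6047,.02)),('pad_a','pad',(.6107,-.06)),('pad_a','pad',(.6168,-.1396))):
    print(n,[tuple(map(float,o)) for o in fit(P,n,k,xy)])
E
```

```text
timer [(0.4022, 0.228, 0.07), (0.4027, 0.2279, 0.04), (0.4016, 0.2291, 0.08)]
vial [(0.4438, 0.1191, 0.17), (0.4444, 0.1196, 0.15), (0.4438, 0.117, 0.17)]
dropper [(0.4452, -0.0736, 0.17), (0.4462, -0.0744, 0.17), (0.4443, -0.0719, 0.15)]
tall_bottle [(0.4115, -0.2584, 0.06), (0.4115, -0.2584, 0.06)]
pad_a [(0.5947, 0.096, 0.12), (0.5947, 0.096, 0.12)]
pad_a [(0.6043, 0.0162, 0.06), (0.6046, 0.0163, 0.04), (0.6036, 0.0154, 0.07)]
pad_a [(0.6103, -0.0639, 0.06), (0.6109, -0.0632, 0.07), (0.6106, -0.0647, 0.05)]
pad_a [(0.619, -0.1446, 0.1), (0.6199, -0.1435, 0.07), (0.6172, -0.1459, 0.11)]
```

Emit:
step_arm([
  {"x": 0.04, "y": 0.06, "z": 0.06, "wz": 0.15, "gripper": -1},
  {"x": 0.08, "y": 0.12, "z": 0.1, "wz": 0.3, "gripper": -1},
  {"x": 0.12, "y": 0.18, "z": 0.1, "wz": 0.45, "gripper": -1},
  {"x": 0.16, "y": 0.24, "z": 0.1, "wz": 0.6, "gripper": -1},
  {"x": 0.2, "y": 0.3, "z": 0.1, "wz": 0.75, "gripper": -1},
  {"x": 0.24, "y": 0.36, "z": 0.1, "wz": 0.9, "gripper": -1},
  {"x": 0.28, "y": 0.42, "z": 0.1, "wz": 1.0, "gripper": -1},
  {"x": 0.32, "y": 0.48, "z": 0.1, "wz": 1.0, "gripper": -1},
  {"x": 0.36, "y": 0.55, "z": 0.1, "wz": 1.0, "gripper": -1},
  {"x": 0.4, "y": 0.6, "z": 0.1, "wz": 1.0, "gripper": -1},
])

```text
invalid input at $.rows[0]: expected keys x, y, z, wx, wy, wz, gripper
```

Emit:
step_arm([
  {"x": 0.04, "y": 0.06, "z": 0.06, "wx": 0, "wy": 0, "wz": 0.15, "gripper": -1},
  {"x": 0.08, "y": 0.12, "z": 0.1, "wx": 0, "wy": 0, "wz": 0.3, "gripper": -1},
  {"x": 0.12, "y": 0.18, "z": 0.1, "wx": 0, "wy": 0, "wz": 0.45, "gripper": -1},
  {"x": 0.17, "y": 0.25, "z": 0.1, "wx": 0, "wy": 0, "wz": 0.6, "gripper": -1},
  {"x": 0.21, "y": 0.32, "z": 0.1, "wx": 0, "wy": 0, "wz": 0.75, "gripper": -1},
  {"x": 0.26, "y": 0.39, "z": 0.1, "wx": 0, "wy": 0, "wz": 0.9, "gripper": -1},
  {"x": 0.3, "y": 0.46, "z": 0.1, "wx": 0, "wy": 0, "wz": 1, "gripper": -1},
  {"x": 0.34, "y": 0.53, "z": 0.1, "wx": 0, "wy": 0, "wz": 1, "gripper": -1},
  {"x": 0.38, "y": 0.6, "z": 0.1, "wx": 0, "wy": 0, "wz": 1, "gripper": -1},
  {"x": 0.429, "y": 0.669, "z": 0.1, "wx": 0, "wy": 0, "wz": 1, "gripper": -1},
])

```text
clock: 2.85
ee_pos: [0.412, -0.2576, 0.2816]
tcp_rot: [2.435, 1.984, -0.0]
force: [-0.1, 0.8, 0.3]
grip_width: 0.0855
grasp_force: 0.0
```

Emit:
step_arm([
  {"x": 0, "y": 0, "z": -0.06, "wx": 0, "wy": 0, "wz": 0.1, "gripper": -1},
  {"x": 0, "y": 0, "z": -0.12, "wx": 0, "wy": 0, "wz": 0.194, "gripper": -1},
  {"x": 0, "y": 0, "z": -0.2, "wx": 0, "wy": 0, "wz": 0.194, "gripper": -1},
  {"x": 0, "y": 0, "z": -0.28, "wx": 0, "wy": 0, "wz": 0.194, "gripper": -1},
  {"x": 0, "y": 0, "z": -0.35, "wx": 0, "wy": 0, "wz": 0.194, "gripper": -1},
  {"x": 0, "y": 0, "z": -0.42, "wx": 0, "wy": 0, "wz": 0.194, "gripper": -1},
  {"x": 0, "y": 0, "z": -0.42, "wx": 0, "wy": 0, "wz": 0.194, "gripper": 1},
  {"x": 0, "y": 0, "z": -0.42, "wx": 0, "wy": 0, "wz": 0.194, "gripper": 1},
  {"x": 0, "y": 0, "z": -0.42, "wx": 0, "wy": 0, "wz": 0.194, "gripper": 1},
  {"x": 0, "y": 0, "z": -0.42, "wx": 0, "wy": 0, "wz": 0.194, "gripper": 1},
])

```text
clock: 4.1
ee_pos: [0.4125, -0.2593, 0.0732]
tcp_rot: [2.219, 2.22, 0.0]
force: [-2.4, 0.4, 5.7]
grip_width: 0.0407
grasp_force: 60.3
```

Emit:
step_arm([
  {"x": 0, "y": 0, "z": 0.08, "wx": 0, "wy": 0, "wz": 0, "gripper": 1},
  {"x": 0, "y": 0, "z": 0.18, "wx": 0, "wy": 0, "wz": 0, "gripper": 1},
  {"x": 0.02, "y": 0.04, "z": 0.27, "wx": 0, "wy": 0, "wz": 0, "gripper": 1},
  {"x": 0.06, "y": 0.13, "z": 0.3, "wx": 0, "wy": 0, "wz": 0, "gripper": 1},
  {"x": 0.11, "y": 0.23, "z": 0.3, "wx": 0, "wy": 0, "wz": 0, "gripper": 1},
  {"x": 0.17, "y": 0.33, "z": 0.3, "wx": 0, "wy": 0, "wz": 0, "gripper": 1},
  {"x": 0.23, "y": 0.43, "z": 0.3, "wx": 0, "wy": 0, "wz": 0, "gripper": 1},
  {"x": 0.28, "y": 0.53, "z": 0.3, "wx": 0, "wy": 0, "wz": 0, "gripper": 1},
  {"x": 0.33, "y": 0.63, "z": 0.3, "wx": 0, "wy": 0, "wz": 0, "gripper": 1},
  {"x": 0.365, "y": 0.707, "z": 0.3, "wx": 0, "wy": 0, "wz": 0, "gripper": 1},
])

```text
clock: 5.35
ee_pos: [0.5948, 0.0972, 0.2223]
tcp_rot: [2.22, 2.223, 0.002]
force: [-0.1, 0.3, -2.7]
grip_width: 0.0406
grasp_force: 61.6
```

Emit:
step_arm([
  {"x": 0, "y": 0, "z": -0.05, "wx": 0, "wy": 0, "wz": 0, "gripper": 1},
  {"x": 0, "y": 0, "z": -0.12, "wx": 0, "wy": 0, "wz": 0, "gripper": 1},
  {"x": 0, "y": 0, "z": -0.19, "wx": 0, "wy": 0, "wz": 0, "gripper": 1},
  {"x": 0, "y": 0, "z": -0.25, "wx": 0, "wy": 0, "wz": 0, "gripper": 1},
  {"x": 0, "y": 0, "z": -0.275, "wx": 0, "wy": 0, "wz": 0, "gripper": 1},
  {"x": 0, "y": 0, "z": -0.285, "wx": 0, "wy": 0, "wz": 0, "gripper": 1},
  {"x": 0, "y": 0, "z": -0.285, "wx": 0, "wy": 0, "wz": 0, "gripper": 1},
  {"x": 0, "y": 0, "z": -0.285, "wx": 0, "wy": 0, "wz": 0, "gripper": 1},
  {"x": 0, "y": 0, "z": -0.285, "wx": 0, "wy": 0, "wz": 0, "gripper": 1},
  {"x": 0, "y": 0, "z": -0.285, "wx": 0, "wy": 0, "wz": 0, "gripper": 1},
])

```text
clock: 6.6
ee_pos: [0.595, 0.0951, 0.0803]
tcp_rot: [2.22, 2.221, 0.003]
force: [-1.9, -0.2, 7.1]
grip_width: 0.0407
grasp_force: 62.5
```

Run:
```python
from h import *
P=[snap('top','top2.png'),snap('scene','scene2.png')]
print(fit(P,'tall_bottle','tall_bottle',(.5951,.0953)))
```

```text
[(np.float64(0.5946), np.float64(0.1029), np.float64(0.16)), (np.float64(0.5946), np.float64(0.1029), np.float64(0.16))]
```

View pics/scene2.png

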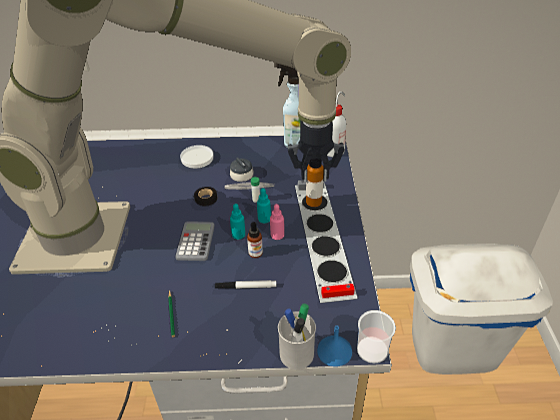

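The scene view shows the bottle upright on pad a at about (315,203), with contact force. I release it and rise.

Emit:
step_arm([
  {"x": 0, "y": 0, "z": 0, "wx": 0, "wy": 0, "wz": 0, "gripper": -1},
  {"x": 0, "y": 0, "z": 0, "wx": 0, "wy": 0, "wz": 0, "gripper": -1},
  {"x": 0, "y": 0, "z": 0, "wx": 0, "wy": 0, "wz": 0, "gripper": -1},
  {"x": 0, "y": 0, "z": 0, "wx": 0, "wy": 0, "wz": 0, "gripper": -1},
  {"x": 0, "y": 0, "z": 0.04, "wx": 0, "wy": 0, "wz": 0, "gripper": -1},
  {"x": 0, "y": 0, "z": 0.1, "wx": 0, "wy": 0, "wz": 0, "gripper": -1},
  {"x": 0, "y": 0, "z": 0.2, "wx": 0, "wy": 0, "wz": 0, "gripper": -1},
  {"x": 0, "y": 0, "z": 0.26, "wx": 0, "wy": 0, "wz": 0, "gripper": -1},
  {"x": -0.03, "y": -0.03, "z": 0.26, "wx": 0, "wy": 0, "wz": 0, "gripper": -1},
  {"x": -0.1, "y": -0.1, "z": 0.26, "wx": 0, "wy": 0, "wz": 0, "gripper": -1},
])

```text
clock: 8.05
ee_pos: [0.5443, 0.0462, 0.2105]
tcp_rot: [2.217, 2.225, 0.004]
force: [0.9, -0.3, 0.8]
grip_width: 0.0854
grasp_force: 0.0
```

Emit:
step_arm([
  {"x": -0.07, "y": -0.08, "z": 0, "wx": 0, "wy": 0, "wz": 0, "gripper": -1},
  {"x": -0.14, "y": -0.16, "z": 0, "wx": 0, "wy": 0, "wz": 0, "gripper": -1},
  {"x": -0.2, "y": -0.238, "z": 0, "wx": 0, "wy": 0, "wz": 0, "gripper": -1},
  {"x": -0.2, "y": -0.238, "z": 0, "wx": 0, "wy": 0, "wz": 0, "gripper": -1},
  {"x": -0.2, "y": -0.238, "z": -0.08, "wx": 0, "wy": 0, "wz": 0, "gripper": -1},
  {"x": -0.2, "y": -0.238, "z": -0.16, "wx": 0, "wy": 0, "wz": 0, "gripper": -1},
  {"x": -0.2, "y": -0.238, "z": -0.24, "wx": 0, "wy": 0, "wz": 0, "gripper": -1},
  {"x": -0.2, "y": -0.238, "z": -0.31, "wx": 0, "wy": 0, "wz": 0, "gripper": -1},
  {"x": -0.2, "y": -0.238, "z": -0.34, "wx": 0, "wy": 0, "wz": 0, "gripper": -1},
  {"x": -0.2, "y": -0.238, "z": -0.355, "wx": 0, "wy": 0, "wz": 0, "gripper": -1},
])

```text
clock: 9.3
ee_pos: [0.4448, -0.0736, 0.0317]
tcp_rot: [2.22, 2.222, 0.001]
force: [0.3, -1.0, 0.7]
grip_width: 0.0854
grasp_force: 0.0
```

Emit:
step_arm([
  {"x": 0, "y": 0, "z": 0, "wx": 0, "wy": 0, "wz": 0, "gripper": 1},
  {"x": 0, "y": 0, "z": 0, "wx": 0, "wy": 0, "wz": 0, "gripper": 1},
  {"x": 0, "y": 0, "z": 0, "wx": 0, "wy": 0, "wz": 0, "gripper": 1},
  {"x": 0, "y": 0, "z": 0, "wx": 0, "wy": 0, "wz": 0, "gripper": 1},
  {"x": 0, "y": 0, "z": 0, "wx": 0, "wy": 0, "wz": 0, "gripper": 1},
  {"x": 0, "y": 0, "z": 0, "wx": 0, "wy": 0, "wz": 0, "gripper": 1},
  {"x": 0, "y": 0, "z": 0.02, "wx": 0, "wy": 0, "wz": 0, "gripper": 1},
  {"x": 0, "y": 0, "z": 0.04, "wx": 0, "wy": 0, "wz": 0, "gripper": 1},
  {"x": 0, "y": 0, "z": 0.06, "wx": 0, "wy": 0, "wz": 0, "gripper": 1},
  {"x": 0, "y": 0, "z": 0.06, "wx": 0, "wy": 0, "wz": 0, "gripper": 1},
])

```text
clock: 10.55
ee_pos: [0.4448, -0.0743, 0.0623]
tcp_rot: [2.22, 2.22, 0.001]
force: [-0.1, -0.2, -1.1]
grip_width: 0.0303
grasp_force: 59.5
```

Run:
```python
from h import *
P=[snap('top','top3.png'),snap('scene','scene3.png')]
print(fit(P,'tall_bottle','tall_bottle',(.5951,.0953)))
a=cv2.imread('pics/scene3.png')[120:320,180:380];b=cv2.imread('pics/top3.png')[120:320,180:380]
cv2.imwrite('pics/c3.png',cv2.resize(np.hstack([a,b]),(800,400)))
```

```text
[(np.float64(0.5942), np.float64(0.1069), np.float64(0.13)), (np.float64(0.5942), np.float64(0.1069), np.float64(0.13))]
```

View pics/c3.png

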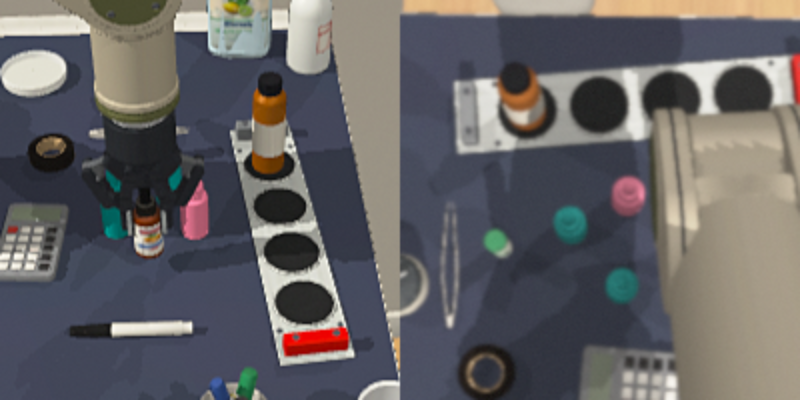

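The dropper is held and lifted, at crop (148,225). The tall bottle stands on pad a. I carry the dropper to pad b.

Emit:
step_arm([
  {"x": 0, "y": 0, "z": 0.1, "wx": 0, "wy": 0, "wz": 0, "gripper": 1},
  {"x": 0, "y": 0, "z": 0.2, "wx": 0, "wy": 0, "wz": 0, "gripper": 1},
  {"x": 0.03, "y": 0.01, "z": 0.24, "wx": 0, "wy": 0, "wz": 0, "gripper": 1},
  {"x": 0.1, "y": 0.05, "z": 0.24, "wx": 0, "wy": 0, "wz": 0, "gripper": 1},
  {"x": 0.2, "y": 0.1, "z": 0.24, "wx": 0, "wy": 0, "wz": 0, "gripper": 1},
  {"x": 0.28, "y": 0.15, "z": 0.24, "wx": 0, "wy": 0, "wz": 0, "gripper": 1},
  {"x": 0.317, "y": 0.179, "z": 0.24, "wx": 0, "wy": 0, "wz": 0, "gripper": 1},
  {"x": 0.317, "y": 0.179, "z": 0.2, "wx": 0, "wy": 0, "wz": 0, "gripper": 1},
  {"x": 0.317, "y": 0.179, "z": 0.12, "wx": 0, "wy": 0, "wz": 0, "gripper": 1},
  {"x": 0.317, "y": 0.179, "z": 0.04, "wx": 0, "wy": 0, "wz": 0, "gripper": 1},
])

```text
clock: 12.0
ee_pos: [0.6015, 0.0143, 0.0791]
tcp_rot: [-2.222, -2.221, 0.002]
force: [0.6, 0.5, -0.4]
grip_width: 0.0303
grasp_force: 59.8
```

Emit:
step_arm([
  {"x": 0, "y": 0, "z": -0.04, "wx": 0, "wy": 0, "wz": 0, "gripper": 1},
  {"x": 0, "y": 0, "z": -0.07, "wx": 0, "wy": 0, "wz": 0, "gripper": 1},
  {"x": 0, "y": 0, "z": -0.08, "wx": 0, "wy": 0, "wz": 0, "gripper": 1},
  {"x": 0, "y": 0, "z": -0.085, "wx": 0, "wy": 0, "wz": 0, "gripper": 1},
  {"x": 0, "y": 0, "z": -0.086, "wx": 0, "wy": 0, "wz": 0, "gripper": 1},
  {"x": 0, "y": 0, "z": -0.086, "wx": 0, "wy": 0, "wz": 0, "gripper": 1},
  {"x": 0, "y": 0, "z": -0.086, "wx": 0, "wy": 0, "wz": 0, "gripper": 1},
  {"x": 0, "y": 0, "z": -0.086, "wx": 0, "wy": 0, "wz": 0, "gripper": 1},
  {"x": 0, "y": 0, "z": -0.086, "wx": 0, "wy": 0, "wz": 0, "gripper": 1},
  {"x": 0, "y": 0, "z": -0.086, "wx": 0, "wy": 0, "wz": 0, "gripper": 1},
])

```text
clock: 13.25
ee_pos: [0.6032, 0.0154, 0.0394]
tcp_rot: [2.22, 2.221, 0.001]
force: [-2.3, 0.7, 5.6]
grip_width: 0.0307
grasp_force: 60.4
```

Contact is felt (5.6 N). I release, rise, then head for the vial.

Emit:
step_arm([
  {"x": 0, "y": 0, "z": 0, "wx": 0, "wy": 0, "wz": 0, "gripper": -1},
  {"x": 0, "y": 0, "z": 0, "wx": 0, "wy": 0, "wz": 0, "gripper": -1},
  {"x": 0, "y": 0, "z": 0, "wx": 0, "wy": 0, "wz": 0, "gripper": -1},
  {"x": 0, "y": 0, "z": 0, "wx": 0, "wy": 0, "wz": 0, "gripper": -1},
  {"x": 0, "y": 0, "z": 0.04, "wx": 0, "wy": 0, "wz": 0, "gripper": -1},
  {"x": 0, "y": 0, "z": 0.12, "wx": 0, "wy": 0, "wz": 0, "gripper": -1},
  {"x": 0, "y": 0, "z": 0.22, "wx": 0, "wy": 0, "wz": 0, "gripper": -1},
  {"x": 0, "y": 0, "z": 0.32, "wx": 0, "wy": 0, "wz": 0, "gripper": -1},
  {"x": -0.05, "y": 0, "z": 0.36, "wx": 0, "wy": 0, "wz": 0, "gripper": -1},
  {"x": -0.12, "y": 0, "z": 0.36, "wx": 0, "wy": 0, "wz": 0, "gripper": -1},
])

```text
clock: 14.5
ee_pos: [0.5432, 0.0162, 0.2215]
tcp_rot: [2.218, 2.221, 0.005]
force: [-0.6, 0.1, 0.1]
grip_width: 0.0854
grasp_force: 0.0
```

Emit:
step_arm([
  {"x": -0.07, "y": 0.07, "z": 0, "wx": 0, "wy": 0, "wz": 0, "gripper": -1},
  {"x": -0.14, "y": 0.14, "z": 0, "wx": 0, "wy": 0, "wz": 0, "gripper": -1},
  {"x": -0.199, "y": 0.207, "z": 0, "wx": 0, "wy": 0, "wz": 0, "gripper": -1},
  {"x": -0.199, "y": 0.207, "z": -0.02, "wx": 0, "wy": 0, "wz": 0, "gripper": -1},
  {"x": -0.199, "y": 0.207, "z": -0.1, "wx": 0, "wy": 0, "wz": 0, "gripper": -1},
  {"x": -0.199, "y": 0.207, "z": -0.19, "wx": 0, "wy": 0, "wz": 0, "gripper": -1},
  {"x": -0.199, "y": 0.207, "z": -0.28, "wx": 0, "wy": 0, "wz": 0, "gripper": -1},
  {"x": -0.199, "y": 0.207, "z": -0.36, "wx": 0, "wy": 0, "wz": 0, "gripper": -1},
  {"x": -0.199, "y": 0.207, "z": -0.4, "wx": 0, "wy": 0, "wz": 0, "gripper": -1},
  {"x": -0.199, "y": 0.207, "z": -0.408, "wx": 0, "wy": 0, "wz": 0, "gripper": -1},
])

```text
clock: 15.75
ee_pos: [0.4428, 0.1185, 0.0137]
tcp_rot: [-2.22, -2.221, 0.002]
force: [-0.1, 0.3, 1.1]
grip_width: 0.0853
grasp_force: 0.0
```

Emit:
step_arm([
  {"x": 0, "y": 0, "z": 0, "wx": 0, "wy": 0, "wz": 0, "gripper": 1},
  {"x": 0, "y": 0, "z": 0, "wx": 0, "wy": 0, "wz": 0, "gripper": 1},
  {"x": 0, "y": 0, "z": 0, "wx": 0, "wy": 0, "wz": 0, "gripper": 1},
  {"x": 0, "y": 0, "z": 0, "wx": 0, "wy": 0, "wz": 0, "gripper": 1},
  {"x": 0, "y": 0, "z": 0, "wx": 0, "wy": 0, "wz": 0, "gripper": 1},
  {"x": 0, "y": 0, "z": 0, "wx": 0, "wy": 0, "wz": 0, "gripper": 1},
  {"x": 0, "y": 0, "z": 0, "wx": 0, "wy": 0, "wz": 0, "gripper": 1},
  {"x": 0, "y": 0, "z": 0.02, "wx": 0, "wy": 0, "wz": 0, "gripper": 1},
  {"x": 0, "y": 0, "z": 0.06, "wx": 0, "wy": 0, "wz": 0, "gripper": 1},
  {"x": 0, "y": 0, "z": 0.06, "wx": 0, "wy": 0, "wz": 0, "gripper": 1},
])

```text
clock: 17.0
ee_pos: [0.4441, 0.1191, 0.0458]
tcp_rot: [2.22, 2.22, 0.003]
force: [0.3, 0.1, 0.5]
grip_width: 0.0195
grasp_force: 58.6
```

Run:
```python
from h import *
P=[snap('top','top4.png'),snap('scene','scene4.png')]
print(fit(P,'dropper','dropper',(.603,.0157)))
a=cv2.imread('pics/scene4.png')[120:320,180:380];b=cv2.imread('pics/top4.png')[120:320,180:380]
cv2.imwrite('pics/c4.png',cv2.resize(np.hstack([a,b]),(800,400)))
```

```text
[(np.float64(0.6031), np.float64(0.0158), np.float64(0.16)), (np.float64(0.6063), np.float64(0.0159), np.float64(0.1)), (np.float64(0.6035), np.float64(0.0238), np.float64(0.12))]
```

View pics/c4.png

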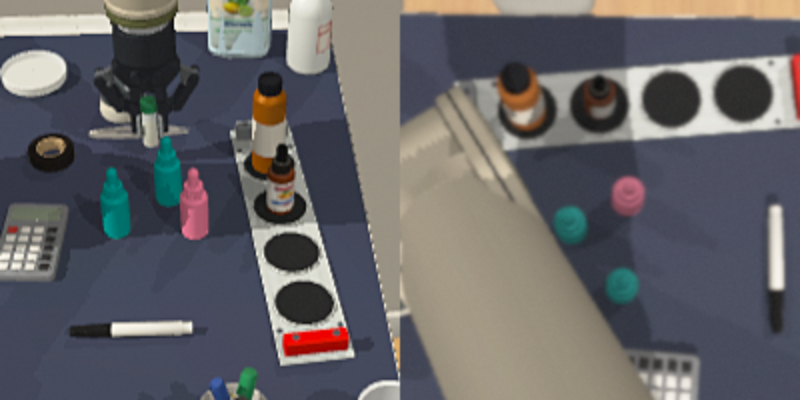

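The dropper is centred on pad b at crop (280,205), and the vial is in the gripper. I carry the vial to pad c.

Emit:
step_arm([
  {"x": 0, "y": 0, "z": 0.1, "wx": 0, "wy": 0, "wz": 0, "gripper": 1},
  {"x": 0, "y": 0, "z": 0.2, "wx": 0, "wy": 0, "wz": 0, "gripper": 1},
  {"x": 0.03, "y": -0.03, "z": 0.25, "wx": 0, "wy": 0, "wz": 0, "gripper": 1},
  {"x": 0.08, "y": -0.11, "z": 0.25, "wx": 0, "wy": 0, "wz": 0, "gripper": 1},
  {"x": 0.14, "y": -0.2, "z": 0.25, "wx": 0, "wy": 0, "wz": 0, "gripper": 1},
  {"x": 0.2, "y": -0.29, "z": 0.25, "wx": 0, "wy": 0, "wz": 0, "gripper": 1},
  {"x": 0.27, "y": -0.366, "z": 0.25, "wx": 0, "wy": 0, "wz": 0, "gripper": 1},
  {"x": 0.334, "y": -0.366, "z": 0.25, "wx": 0, "wy": 0, "wz": 0, "gripper": 1},
  {"x": 0.334, "y": -0.366, "z": 0.22, "wx": 0, "wy": 0, "wz": 0, "gripper": 1},
  {"x": 0.334, "y": -0.366, "z": 0.14, "wx": 0, "wy": 0, "wz": 0, "gripper": 1},
])

```text
clock: 18.45
ee_pos: [0.6106, -0.0635, 0.114]
tcp_rot: [2.219, 2.222, 0.002]
force: [0.5, 0.5, -0.2]
grip_width: 0.0196
grasp_force: 58.9
```

Emit:
step_arm([
  {"x": 0, "y": 0, "z": -0.06, "wx": 0, "wy": 0, "wz": 0, "gripper": 1},
  {"x": 0, "y": 0, "z": -0.12, "wx": 0, "wy": 0, "wz": 0, "gripper": 1},
  {"x": 0, "y": 0, "z": -0.16, "wx": 0, "wy": 0, "wz": 0, "gripper": 1},
  {"x": 0, "y": 0, "z": -0.18, "wx": 0, "wy": 0, "wz": 0, "gripper": 1},
  {"x": 0, "y": 0, "z": -0.186, "wx": 0, "wy": 0, "wz": 0, "gripper": 1},
  {"x": 0, "y": 0, "z": -0.186, "wx": 0, "wy": 0, "wz": 0, "gripper": 1},
  {"x": 0, "y": 0, "z": -0.186, "wx": 0, "wy": 0, "wz": 0, "gripper": 1},
  {"x": 0, "y": 0, "z": -0.186, "wx": 0, "wy": 0, "wz": 0, "gripper": 1},
  {"x": 0, "y": 0, "z": -0.186, "wx": 0, "wy": 0, "wz": 0, "gripper": 1},
  {"x": 0, "y": 0, "z": -0.186, "wx": 0, "wy": 0, "wz": 0, "gripper": 1},
])

```text
clock: 19.7
ee_pos: [0.6106, -0.064, 0.0221]
tcp_rot: [2.22, 2.221, 0.001]
force: [-1.2, 1.1, 6.4]
grip_width: 0.0195
grasp_force: 59.0
```

Emit:
step_arm([
  {"x": 0, "y": 0, "z": 0, "wx": 0, "wy": 0, "wz": 0, "gripper": -1},
  {"x": 0, "y": 0, "z": 0, "wx": 0, "wy": 0, "wz": 0, "gripper": -1},
  {"x": 0, "y": 0, "z": 0, "wx": 0, "wy": 0, "wz": 0, "gripper": -1},
  {"x": 0, "y": 0, "z": 0, "wx": 0, "wy": 0, "wz": 0, "gripper": -1},
  {"x": 0, "y": 0, "z": 0.04, "wx": 0, "wy": 0, "wz": 0, "gripper": -1},
  {"x": 0, "y": 0, "z": 0.12, "wx": 0, "wy": 0, "wz": 0, "gripper": -1},
  {"x": 0, "y": 0, "z": 0.22, "wx": 0, "wy": 0, "wz": 0, "gripper": -1},
  {"x": 0, "y": 0, "z": 0.32, "wx": 0, "wy": 0, "wz": 0, "gripper": -1},
  {"x": -0.06, "y": 0.04, "z": 0.38, "wx": 0, "wy": 0, "wz": 0, "gripper": -1},
  {"x": -0.12, "y": 0.1, "z": 0.38, "wx": 0, "wy": 0, "wz": 0, "gripper": -1},
])

```text
clock: 20.95
ee_pos: [0.5509, -0.0135, 0.2153]
tcp_rot: [2.219, 2.218, 0.005]
force: [-0.0, 0.8, -0.0]
grip_width: 0.0855
grasp_force: 0.0
```

Emit:
step_arm([
  {"x": -0.05, "y": 0.08, "z": 0, "wx": 0, "wy": 0, "wz": 0, "gripper": -1},
  {"x": -0.11, "y": 0.16, "z": 0, "wx": 0, "wy": 0, "wz": 0, "gripper": -1},
  {"x": -0.17, "y": 0.25, "z": 0, "wx": 0, "wy": 0, "wz": 0, "gripper": -1},
  {"x": -0.23, "y": 0.34, "z": 0, "wx": 0, "wy": 0, "wz": 0, "gripper": -1},
  {"x": -0.27, "y": 0.42, "z": 0, "wx": 0, "wy": 0, "wz": 0, "gripper": -1},
  {"x": -0.297, "y": 0.484, "z": 0, "wx": 0, "wy": 0, "wz": 0, "gripper": -1},
  {"x": -0.297, "y": 0.484, "z": -0.05, "wx": 0, "wy": 0, "wz": 0, "gripper": -1},
  {"x": -0.297, "y": 0.484, "z": -0.12, "wx": 0, "wy": 0, "wz": 0, "gripper": -1},
  {"x": -0.297, "y": 0.484, "z": -0.2, "wx": 0, "wy": 0, "wz": 0, "gripper": -1},
  {"x": -0.297, "y": 0.484, "z": -0.24, "wx": 0, "wy": 0, "wz": 0, "gripper": -1},
])

```text
clock: 22.2
ee_pos: [0.401, 0.2277, 0.0907]
tcp_rot: [2.22, 2.222, -0.001]
force: [-0.4, -0.4, -0.2]
grip_width: 0.0854
grasp_force: 0.0
```

Run:
```python
from h import *
s=robot.state();print(s['ee_pos'],s['tcp_rot'])
for k in ('tall_bottle','vial'): SH[k+'_p']=[(r,a+.007,b+.007) for r,a,b in SH[k]]
P=[snap('top','top5.png'),snap('scene','scene5.png')]
print(fit(P,'timer','timer',(.4022,.228)))
print(fit(P,'tall_bottle','tall_bottle_p',(.5951,.0953)))
print(fit(P,'vial','vial_p',(.6111,-.0639)))
a=cv2.imread('pics/scene5.png')[120:320,180:380];b=cv2.imread('pics/top5.png')[120:320,180:380]
cv2.imwrite('pics/c5.png',cv2.resize(np.hstack([a,b]),(800,400)))
```

```text
[0.40099483 0.22774453 0.09065448] [ 2.22014852e+00  2.22242982e+00 -1.46725766e-03]
[(np.float64(0.4026), np.float64(0.2269), np.float64(0.27)), (np.float64(0.4043), np.float64(0.219), np.float64(0.41)), (np.float64(0.4023), np.float64(0.2275), np.float64(0.12))]
[(np.float64(0.5936), np.float64(0.0964), np.float64(0.1)), (np.float64(0.5942), np.float64(0.0964), np.float64(0.05)), (np.float64(0.5938), np.float64(0.1003), np.float64(0.14))]
[(np.float64(0.6101), np.float64(-0.0636), np.float64(0.14)), (np.float64(0.6107), np.float64(-0.0636), np.float64(0.17)), (np.float64(0.6103), np.float64(-0.0624), np.float64(0.11))]
```

View pics/c5.png

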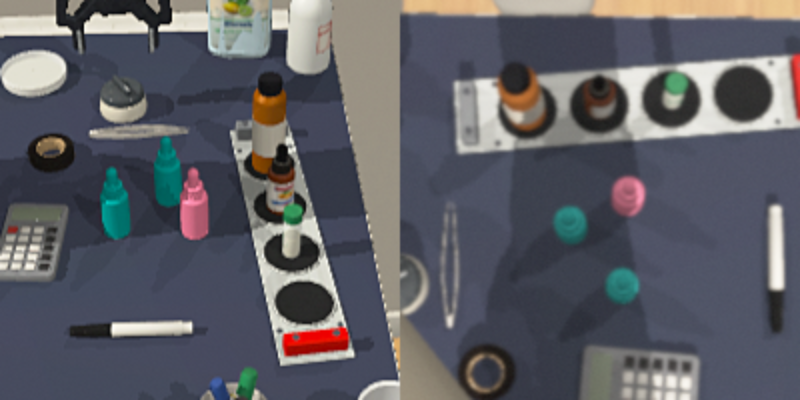

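All three are centred on their pads, and the open gripper is above the timer. I descend.

Emit:
step_arm([
  {"x": 0.002, "y": 0, "z": -0.04, "wx": 0, "wy": 0, "wz": 0, "gripper": -1},
  {"x": 0.002, "y": 0, "z": -0.07, "wx": 0, "wy": 0, "wz": 0, "gripper": -1},
  {"x": 0.002, "y": 0, "z": -0.1, "wx": 0, "wy": 0, "wz": 0, "gripper": -1},
  {"x": 0.002, "y": 0, "z": -0.13, "wx": 0, "wy": 0, "wz": 0, "gripper": -1},
  {"x": 0.002, "y": 0, "z": -0.15, "wx": 0, "wy": 0, "wz": 0, "gripper": -1},
  {"x": 0.002, "y": 0, "z": -0.164, "wx": 0, "wy": 0, "wz": 0, "gripper": -1},
  {"x": 0.002, "y": 0, "z": -0.172, "wx": 0, "wy": 0, "wz": 0, "gripper": -1},
  {"x": 0.002, "y": 0, "z": -0.172, "wx": 0, "wy": 0, "wz": 0, "gripper": -1},
  {"x": 0.002, "y": 0, "z": -0.172, "wx": 0, "wy": 0, "wz": 0, "gripper": -1},
  {"x": 0.002, "y": 0, "z": -0.172, "wx": 0, "wy": 0, "wz": 0, "gripper": -1},
])

```text
clock: 23.85
ee_pos: [0.4028, 0.2279, 0.0056]
tcp_rot: [2.221, 2.221, 0.001]
force: [-0.6, -0.5, 0.2]
grip_width: 0.0856
grasp_force: 0.0
```

Emit:
step_arm([
  {"x": 0, "y": 0, "z": 0, "wx": 0, "wy": 0, "wz": 0, "gripper": 1},
  {"x": 0, "y": 0, "z": 0, "wx": 0, "wy": 0, "wz": 0, "gripper": 1},
  {"x": 0, "y": 0, "z": 0, "wx": 0, "wy": 0, "wz": 0, "gripper": 1},
  {"x": 0, "y": 0, "z": 0, "wx": 0, "wy": 0, "wz": 0, "gripper": 1},
  {"x": 0, "y": 0, "z": 0, "wx": 0, "wy": 0, "wz": 0, "gripper": 1},
  {"x": 0, "y": 0, "z": 0, "wx": 0, "wy": 0, "wz": 0, "gripper": 1},
  {"x": 0, "y": 0, "z": 0, "wx": 0, "wy": 0, "wz": 0, "gripper": 1},
  {"x": 0, "y": 0, "z": 0.02, "wx": 0, "wy": 0, "wz": 0, "gripper": 1},
  {"x": 0, "y": 0, "z": 0.06, "wx": 0, "wy": 0, "wz": 0, "gripper": 1},
  {"x": 0, "y": 0, "z": 0.06, "wx": 0, "wy": 0, "wz": 0, "gripper": 1},
])

```text
clock: 25.1
ee_pos: [0.4035, 0.2283, 0.0365]
tcp_rot: [2.22, 2.221, 0.004]
force: [-0.3, -0.4, -1.2]
grip_width: 0.0635
grasp_force: 66.1
```

Run:
```python
from h import *
P=[snap('scene','scene6.png')]
SH['tl']=[(r,a+.03,b+.03) for r,a,b in SH['timer']]
print(fit(P,'timer','tl',(.4022,.228)))
a=cv2.imread('pics/scene6.png')[100:250,180:330]
cv2.imwrite('pics/c6.png',cv2.resize(a,(450,450)))
```

```text
[(np.float64(0.4045), np.float64(0.2273), np.float64(0.14)), (np.float64(0.4045), np.float64(0.2273), np.float64(0.14))]
```

View pics/c6.png

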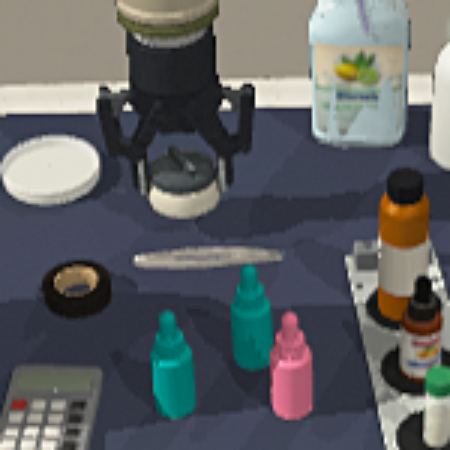

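The timer is held level at crop (183,190). I carry it to pad d.

Emit:
step_arm([
  {"x": 0, "y": 0, "z": 0.1, "wx": 0, "wy": 0, "wz": 0, "gripper": 1},
  {"x": 0, "y": 0, "z": 0.2, "wx": 0, "wy": 0, "wz": 0, "gripper": 1},
  {"x": 0, "y": -0.04, "z": 0.27, "wx": 0, "wy": 0, "wz": 0, "gripper": 1},
  {"x": 0.03, "y": -0.14, "z": 0.27, "wx": 0, "wy": 0, "wz": 0, "gripper": 1},
  {"x": 0.06, "y": -0.24, "z": 0.27, "wx": 0, "wy": 0, "wz": 0, "gripper": 1},
  {"x": 0.1, "y": -0.34, "z": 0.27, "wx": 0, "wy": 0, "wz": 0, "gripper": 1},
  {"x": 0.15, "y": -0.44, "z": 0.27, "wx": 0, "wy": 0, "wz": 0, "gripper": 1},
  {"x": 0.2, "y": -0.54, "z": 0.27, "wx": 0, "wy": 0, "wz": 0, "gripper": 1},
  {"x": 0.26, "y": -0.64, "z": 0.27, "wx": 0, "wy": 0, "wz": 0, "gripper": 1},
  {"x": 0.33, "y": -0.72, "z": 0.27, "wx": 0, "wy": 0, "wz": 0, "gripper": 1},
])

```text
clock: 26.45
ee_pos: [0.5678, -0.1349, 0.1691]
tcp_rot: [-2.223, -2.219, 0.003]
force: [0.3, 0.4, 0.8]
grip_width: 0.0636
grasp_force: 66.7
```

Emit:
step_arm([
  {"x": 0.06, "y": -0.023, "z": 0, "wx": 0, "wy": 0, "wz": 0, "gripper": 1},
  {"x": 0.101, "y": -0.023, "z": 0, "wx": 0, "wy": 0, "wz": 0, "gripper": 1},
  {"x": 0.101, "y": -0.023, "z": -0.04, "wx": 0, "wy": 0, "wz": 0, "gripper": 1},
  {"x": 0.101, "y": -0.023, "z": -0.11, "wx": 0, "wy": 0, "wz": 0, "gripper": 1},
  {"x": 0.101, "y": -0.023, "z": -0.19, "wx": 0, "wy": 0, "wz": 0, "gripper": 1},
  {"x": 0.101, "y": -0.023, "z": -0.26, "wx": 0, "wy": 0, "wz": 0, "gripper": 1},
  {"x": 0.101, "y": -0.023, "z": -0.3, "wx": 0, "wy": 0, "wz": 0, "gripper": 1},
  {"x": 0.101, "y": -0.023, "z": -0.314, "wx": 0, "wy": 0, "wz": 0, "gripper": 1},
  {"x": 0.101, "y": -0.023, "z": -0.316, "wx": 0, "wy": 0, "wz": 0, "gripper": 1},
  {"x": 0.101, "y": -0.023, "z": -0.316, "wx": 0, "wy": 0, "wz": 0, "gripper": 1},
])

```text
clock: 27.7
ee_pos: [0.6183, -0.1435, 0.0132]
tcp_rot: [2.22, 2.221, 0.001]
force: [-2.6, 0.8, 3.6]
grip_width: 0.0638
grasp_force: 67.2
```

Emit:
step_arm([
  {"x": 0, "y": 0, "z": 0, "wx": 0, "wy": 0, "wz": 0, "gripper": -1},
  {"x": 0, "y": 0, "z": 0, "wx": 0, "wy": 0, "wz": 0, "gripper": -1},
  {"x": 0, "y": 0, "z": 0, "wx": 0, "wy": 0, "wz": 0, "gripper": -1},
  {"x": 0, "y": 0, "z": 0, "wx": 0, "wy": 0, "wz": 0, "gripper": -1},
  {"x": 0, "y": 0, "z": 0.04, "wx": 0, "wy": 0, "wz": 0, "gripper": -1},
  {"x": 0, "y": 0, "z": 0.12, "wx": 0, "wy": 0, "wz": 0, "gripper": -1},
  {"x": 0, "y": 0, "z": 0.22, "wx": 0, "wy": 0, "wz": 0, "gripper": -1},
  {"x": 0, "y": 0, "z": 0.32, "wx": 0, "wy": 0, "wz": 0, "gripper": -1},
  {"x": -0.1, "y": 0, "z": 0.38, "wx": 0, "wy": 0, "wz": 0, "gripper": -1},
  {"x": -0.2, "y": -0.02, "z": 0.38, "wx": 0, "wy": 0, "wz": 0, "gripper": -1},
])

```text
clock: 28.95
ee_pos: [0.5188, -0.1523, 0.2061]
tcp_rot: [2.215, 2.221, 0.004]
force: [0.3, -1.1, 0.7]
grip_width: 0.0852
grasp_force: 0.0
```

Emit:
step_arm([
  {"x": -0.08, "y": -0.05, "z": 0, "wx": 0, "wy": 0, "wz": 0, "gripper": -1},
  {"x": -0.14, "y": -0.12, "z": 0, "wx": 0, "wy": 0, "wz": 0, "gripper": -1},
  {"x": -0.2, "y": -0.2, "z": 0, "wx": 0, "wy": 0, "wz": 0, "gripper": -1},
  {"x": -0.2, "y": -0.28, "z": 0, "wx": 0, "wy": 0, "wz": 0, "gripper": -1},
  {"x": -0.2, "y": -0.28, "z": 0, "wx": 0, "wy": 0, "wz": 0, "gripper": -1},
  {"x": -0.2, "y": -0.28, "z": 0, "wx": 0, "wy": 0, "wz": 0, "gripper": -1},
  {"x": -0.2, "y": -0.28, "z": 0, "wx": 0, "wy": 0, "wz": 0, "gripper": -1},
  {"x": -0.2, "y": -0.28, "z": 0, "wx": 0, "wy": 0, "wz": 0, "gripper": -1},
  {"x": -0.2, "y": -0.28, "z": 0, "wx": 0, "wy": 0, "wz": 0, "gripper": -1},
  {"x": -0.2, "y": -0.28, "z": 0, "wx": 0, "wy": 0, "wz": 0, "gripper": -1},
])

```text
clock: 30.2
ee_pos: [0.4181, -0.2935, 0.2023]
tcp_rot: [2.221, 2.222, 0.0]
force: [-0.5, 0.1, -0.4]
grip_width: 0.0852
grasp_force: 0.0
```

Run:
```python
from h import *
P=[snap('top','top7.png'),snap('scene','scene7.png')]
SH['tl']=[(r,a+.007,b+.007) for r,a,b in SH['timer']]
print(fit(P,'timer','tl',(.6191,-.1435)))
a=cv2.imread('pics/scene7.png')[120:320,180:380];b=cv2.imread('pics/top7.png')[100:300,200:400]
cv2.imwrite('pics/c7.png',cv2.resize(np.hstack([a,b]),(800,400)))
```

```text
[(np.float64(0.6179), np.float64(-0.1411), np.float64(0.11)), (np.float64(0.6181), np.float64(-0.1404), np.float64(0.09)), (np.float64(0.6174), np.float64(-0.1443), np.float64(0.12))]
```

View pics/c7.png

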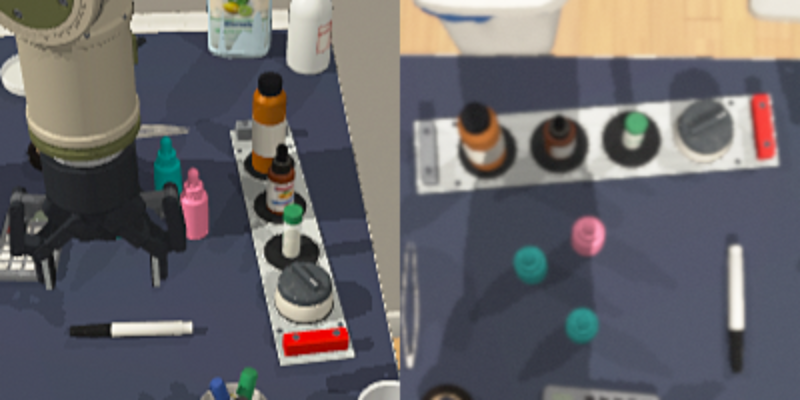

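All four stand centred on their pads, with the timer beside the red block and the tall bottle beside the grey one. The gripper is clear of everything.

```bash
python3 -c "
from rig import sign_off
print(sign_off())"
```

```text
the job is handed in; nothing more can be done
None
```

The job is handed in: counting from the red block, the timer, vial, dropper bottle and tall bottle each stand upright on their pads, within about 3 mm of centre by camera fit, with the arm clear; the hand-in call returned no verdict.

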